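Sort loose electronics parts into their trays

ROBOT

A 7-joint arm with a two-finger parallel gripper is mounted at the origin on the work surface. World frame = base frame: x ahead of the robot, y to its left, z up, the work surface at z = 0. Lengths are in m, angles in rad, forces in N, time in s.
With the tool pointing down it reaches from about 0.35 to 0.9 m from the base axis. Payload 8.1 kg.
Tool frame: the origin (TCP) lies at the very end of the fingers, on their centre line; the grasp point (between the pads) lies arm.hold_point_z behind it (arm.hold_point_z is the distance from the TCP to the grasp point, in m); z points along the fingers, y is the line along which they close (so a half turn about z gives the same grasp; the last joint's range is limited). The gripper opens to 92 mm and grips with 3 to 60 N. Pads are 19 mm wide; open, the fingers measure 130 mm over their backs; the gripper's body (75 mm by 190 mm) begins 47 mm behind the grasp point.
Start: joints at [1.213, 0.434, 0.025, 1.573, -0.012, 1.134, -0.075], TCP at [0.158, -0.605, 0.227] pointing down, gripper open.
Joint ranges: [-2.62, 2.62], [-0.44, 2.09], [-1.27, 1.32], [0.08, 2.57], [-1.32, 4.46], [0.12, 2], [-2.74, 2.74]. Speed limits (rad/s): [2.22, 2.22, 3.01, 3.01, 3.14, 3.14, 3.14].

INTERFACE

Orientations are given as a rotation vector (axis times angle).
In Python, from cell import arm, vision, job, cut_out gives the robot as it stands. The module is installed in compiled form; this text tells all that it offers.
- The arm moves only by the tool play_rows, never from a script. Its argument "increments" is text: rows parted by semicolons, each of 5 numbers parted by spaces: the shift along the tool's x, y, z in cm, then the turn about the tool's z in degrees, then the opening, from -1 (shut) to 1 (fully open), so that 0 is half open. A call has 1 to 5 rows; each row shifts and turns the commanded pose from where the row before left it, along the tool's axes as they then stand; what a row does not reach is not made up. A row lasts 1/12 s, in which the tool goes at most 41.7 mm and 7.16 degrees, less where a joint would pass 70% of its speed; a pose out of reach is approached as far as the arm can. A call is refused whole if a number of a shift passes 4.17 or a number of a turn 7.16, either way. A call with a gripper value outside its range is refused whole. The fingers move at their own pace and stop on an object; "grip_force" is the grip in N (left out, the last holds). Time passes only in rows, so rows that do not move let the fingers close. It gives the time, the measured TCP pose, the force, the opening and the grip force at its end, in the units of the state.
- arm.observe(): the state, without advancing time (a new reading comes with each control period).
- vision.get_image(name): name is "side" or "top" or "wrist"; returns a dict with "frame" (400x640x3 uint8, red, green, blue), "z_map" (400x640 float32, m along the optical axis (not along the pixel's ray), 0 where there is no reading), "mtx" (3x3 intrinsics, pixels), "cam_to_world" (4x4, takes a point from camera to world coordinates). Camera axes: x right, y up, looking along -z (the intrinsics and any distortion apply to the point x, -y, -z); pixel columns grow to the right and rows downward; lengths in m; the calibration is good to about 2 mm. A picture is of the moment at which its call begins.
- job.sign_off(): hands the job in; it is judged then, once.
Trained networks look in a picture, given as the dict that the camera call returned (one of the last four; its "shot" number tells which), for a name from the list of things; names that differ only in an ending like _2 or _b are one class to them, and where a whole thing is asked for, a point or a joint stands for the part that bears it (a point fixed in the world has none). Each returns a list of dicts, best first, with "confidence" (0 to 1); they miss things now and then, are a little off and sometimes report something else, mostly with a low value. They report only what shows in the picture. A call takes as long as a camera call. They do not tell look-alikes from the thing itself.
- cut_out(query, picture): "mask" (400x640 bool, what is visible of it) and "point" ([row, column] in pixels, amid what is visible of it).
The state is a dict: "clock": time; "joints": joint angles; "dq": joint speeds; "joint_efforts": joint torques, N m; "position": TCP position; "ee_rot": TCP orientation; "force": force on the tool from outside, world axes, zero at the start; "ft_torque": the same for the moment, N m; "width": opening from 0.0 (shut) to 1.0 (fully open); "gripper_force": force on a finger pad.
Only numpy, scipy, OpenCV 4.12 (cv2) and the standard library are available. Lean on these libraries where they do the work, as an engineer would, in place of code of your own. Each camera call takes 0.05 s, during which the arm holds its last target. There are 200 camera calls.

TASK

Tidy the loose parts into their trays: lay the two red relay boards flat in the yellow tray, one in each bay, stand the two blue capacitors upright in the white tray, one in each bay, and put the silver heat sink into the green tray with its fins up. Set every part down gently rather than dropping it, flat on the tray floor. Leave the blue circuit board where it lies.

Things in the scene. Friction and masses are not known exactly. Their poses are not given: they have to be found in the camera images.
- relay_board_a: red relay circuit board lying flat: 50 (own x) x 34 (own y) mm, 8 mm thick, with one black relay block standing at its middle, 16 mm along own x, 20 mm along own y, reaching to 24 mm above the underside; all else on the board is lower than 10.5 mm. Origin: centre of the underside, z up. About 40 g. Easily held by the relay block across its 16 mm. Identical to the other red board
- relay_board_b: red relay circuit board lying flat: 50 (own x) x 34 (own y) mm, 8 mm thick, with one black relay block standing at its middle, 16 mm along own x, 20 mm along own y, reaching to 24 mm above the underside; all else on the board is lower than 10.5 mm. Origin: centre of the underside, z up. About 40 g. Easily held by the relay block across its 16 mm. Identical to the other red board
- capacitor_a: blue can capacitor with a silver top, standing upright: plain cylinder 30 mm in diameter, 45 mm tall. Origin: centre of the underside, z up. About 50 g. Identical to the other capacitor
- capacitor_b: blue can capacitor with a silver top, standing upright: plain cylinder 30 mm in diameter, 45 mm tall. Origin: centre of the underside, z up. About 50 g. Identical to the other capacitor
- heat_sink: silver finned heat sink, 40 x 40 mm, 30 mm tall; a solid base 6 mm thick with six upright fins that run along own x, the outer two flush with the sides (own y = +-20 mm), where it can be gripped. Origin: centre of the underside, z up, fins up. About 60 g
- board_tray: yellow open tray fixed to the bench, 80 (own x) x 129 (own y) mm, 12 mm tall, walls and floor 3 mm thick; a divider of the same height across the middle leaves two bays side by side along own y, each 74 x 60 mm inside, centred 31.5 mm either side of the origin along y. Origin: centre of the underside, z up. Its yaw is within 0.2 rad of zero
- capacitor_tray: white open tray fixed to the bench, 66 (own x) x 129 (own y) mm, 12 mm tall, walls and floor 3 mm thick; a divider of the same height across the middle leaves two bays side by side along own y, each 60 x 60 mm inside, centred 31.5 mm either side of the origin along y. Origin: centre of the underside, z up. Its yaw is within 0.2 rad of zero
- heatsink_tray: green open tray fixed to the bench, 72 x 72 mm, 12 mm tall, walls and floor 3 mm thick, one bay 66 x 66 mm inside. Origin: centre of the underside, z up. Its yaw is within 0.2 rad of zero
- blue_board: blue circuit board that stays on the bench: 66 (own x) x 40 (own y) mm, at most 13 mm tall, no relay on it. Origin: centre of the underside, z up
Mind the look-alikes: they are no part of the job. What is shaped like the relay_board_a but pink or turquoise is not meant.

How it is judged:
By the outcome, as a careful person would: the job done as asked, in the order asked, and still so for the second after the job is handed in, with the robot touching nothing.
It also fails if it takes over 107 s, if anything falls off the work surface, if the arm or the gripper's body presses on something with over 40 N, if the wrist force passes 120 N, or if a joint passes its speed limit or range.

## Working session

There is one attempt and no reset: what is moved stays moved. The work goes in short steps, Python scripts to look and compute and a tool call to move; the robot and the scene stay as the last step left them, time stands still between calls to the robot, and variables do not carry over. Pictures are saved under pics/ and viewed, at most 14 in all, crops included, and the job is handed in when it is done.

Besides the shell and the picture viewer there is one more tool, called after "Emit:" as name(argument=value, ...), one argument or row to a line, values as JSON. play_rows: Moves the arm, as the interface text tells. Its arguments: {"type":"object","properties":{"increments":{"type":"string"},"grip_force":{"type":"number"}},"required":["increments"]}

```bash
ls; mkdir -p pics; cat > h.py <<'E'
from cell import arm, vision, job, cut_out
import numpy as np, cv2
from scipy.spatial.transform import Rotation as R
def snap(n,f=None):
    p=vision.get_image(n)
    if f: cv2.imwrite('pics/'+f,p['frame'][:,:,::-1])
    return p
def cloud(p):
    K=p['mtx'];z=p['z_map'];v,u=np.mgrid[:400,:640]
    c=np.stack([(u-K[0,2])/K[0,0]*z,-(v-K[1,2])/K[1,1]*z,-z,np.ones_like(z)],-1)
    w=(c@np.array(p['cam_to_world']).T)[...,:3]; w[z==0]=np.nan
    return w
E
python3 - <<'E'
from h import *
s=arm.observe();print(s, arm.hold_point_z)
for n in('top','side','wrist'):
    p=snap(n,n+'0.png');print(n,p['mtx'].tolist(),np.round(p['cam_to_world'],3).tolist(),(p['z_map']>0).mean(),[k for k in p])
E
```

```text
pics
{'clock': 0.0, 'joints': array([ 1.2133831 ,  0.435199  ,  0.02495965,  1.57412085, -0.01159179,
        1.13399881, -0.07508802]), 'dq': array([-0.0007246 ,  0.0007524 ,  0.00030362,  0.0003216 , -0.00067346,
       -0.00168655, -0.00046819]), 'joint_efforts': array([ 8.27242711e-04, -6.67857385e+01,  9.85320881e-01, -3.14464581e+01,
       -6.04661275e-02,  4.30082367e-02,  1.68421166e-04]), 'position': array([ 0.15735617, -0.60432409,  0.22595053]), 'ee_rot': array([-3.11460680e+00, -3.98915393e-01,  5.39476167e-04]), 'force': array([-0.31779976, -0.62420546, -0.33132279]), 'ft_torque': array([0.01110735, 0.0020223 , 0.01672703]), 'gripper_force': 0.0, 'width': 1.0016573289692643} 0.0188
top [[510.2119182230078, 0.0, 326.1816251805739], [0.0, 510.2119182230078, 198.91945739011916], [0.0, 0.0, 1.0]] [[-0.001, 0.997, -0.083, 0.404], [-1.0, 0.0, 0.013, 0.004], [0.013, 0.083, 0.996, 1.089], [0.0, 0.0, 0.0, 1.0]] 0.99593359375 ['frame', 'z_map', 'mtx', 'cam_to_world', 'shot']
side [[405.4532745612154, 0.0, 322.05439232270334], [0.0, 405.4532745612154, 194.84032704224737], [0.0, 0.0, 1.0]] [[-0.897, 0.252, -0.364, 0.146], [-0.442, -0.476, 0.76, 0.734], [0.018, 0.843, 0.538, 0.574], [0.0, 0.0, 0.0, 1.0]] 0.996140625 ['frame', 'z_map', 'mtx', 'cam_to_world', 'shot']
wrist [[347.99137319553495, 0.0, 320.61474973931524], [0.0, 347.99137319553495, 199.3071179684478], [0.0, 0.0, 1.0]] [[0.252, 0.931, 0.265, 0.228], [-0.968, 0.243, 0.068, -0.587], [-0.002, -0.273, 0.962, 0.384], [0.0, 0.0, 0.0, 1.0]] 0.9961640625 ['frame', 'z_map', 'mtx', 'cam_to_world', 'shot']
```

View pics/top0.png

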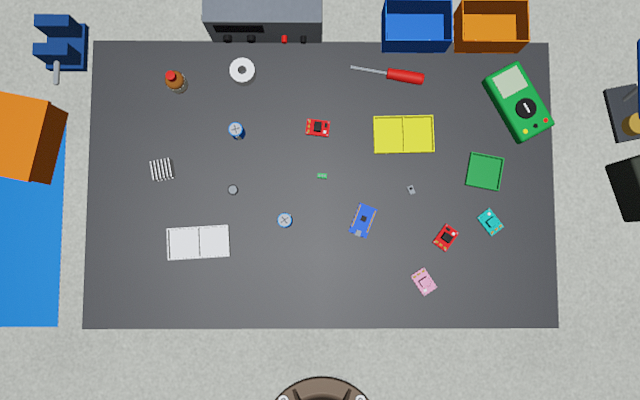

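View pics/side0.png

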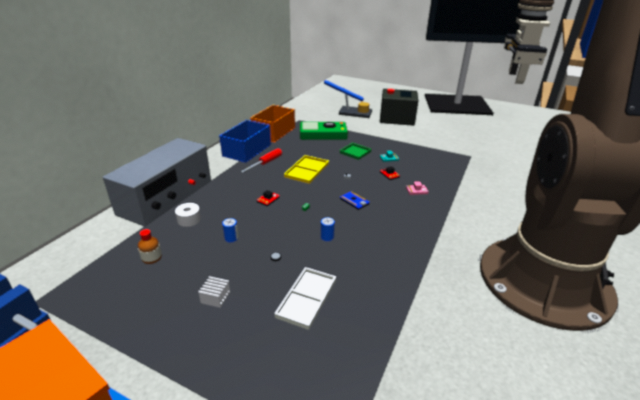

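The top view shows red boards at (318,127) and (446,237). Their look-alikes are turquoise at (490,221) and pink at (424,281), and the blue board is at (363,220). The capacitors are at (236,130) and (284,220); a small grey disc at (233,189) and the bottle at (176,80) could be confused with them. The heat sink is at (161,169). The trays are yellow (404,134), white (198,242) and green (485,171).

By colour and shape, I choose the two red boards, the two blue cans and the finned block.

```bash
cat >> h.py <<'E'
def rect(pts):
    (c,s,a)=cv2.minAreaRect((pts*1000).astype(np.float32)); 
    return np.round(c,1),np.round(s,1),round(a,1)
E
python3 - <<'E'
from h import *
P={n:snap(n) for n in('top','side')}
W={n:cloud(P[n]) for n in P}
for q in['relay_board_a','capacitor_a','heat_sink','board_tray','capacitor_tray','heatsink_tray','blue_board']:
  for n in P:
    for d in cut_out(q,P[n]):
        if d['confidence']<.3: continue
        m=cv2.erode(d['mask'].astype(np.uint8),np.ones((1,1)))>0
        w=W[n][m]; w=w[np.isfinite(w).all(1)]
        col=P[n]['frame'][m].mean(0).astype(int)
        zs=np.percentile(w[:,2],[2,50,90,99])*1000
        print(q,n,round(d['confidence'],2),d['point'],len(w),col,'z',zs.round(1),'all',*rect(w[:,:2]),end=' ')
        hi=w[w[:,2]>zs[3]-4e-3+0*zs[2]] if 0 else w[w[:,2]*1000>zs[3]-5]
        print('hi',len(hi),*rect(hi[:,:2]))
E
```

```text
relay_board_a top 0.92 [219.9, 492.9] 367 [ 70 184 178] z [ 4.6  9.2 24.3 26.9] all [ 446.2 -358.4] [48.9 34.4] 36.8 hi 69 [ 445.5 -358.6] [16.1 19.8] 38.4
relay_board_a top 0.9 [126.2, 317.1] 359 [176  70  67] z [ 3.8  9.4 24.9 27.5] all [649.7   9. ] [48.3 36.5] 83.4 hi 64 [648.    8.4] [19.6 14.8] 0.0
relay_board_a top 0.61 [281.0, 421.2] 391 [208 169 188] z [ 4.   9.4 23.7 27. ] all [ 320.4 -215.6] [51.9 35.9] 33.2 hi 60 [ 320.6 -214.7] [16.5 19.4] 34.1
relay_board_a top 0.56 [236.5, 445.7] 390 [172  69  67] z [ 3.   9.3 23.9 26.9] all [ 412.4 -264.5] [36.5 50.9] 53.9 hi 66 [ 412.6 -263.1] [20.4 15.6] 52.6
relay_board_a side 0.71 [152.8, 389.7] 161 [ 28 127 124] z [ 0.5  8.9 22.9 25.6] all [ 451.1 -374.7] [54.8 81.1] 35.4 hi 25 [ 443.2 -358.3] [16.6 22.3] 40.8
relay_board_a side 0.67 [198.9, 268.3] 208 [132  31  25] z [ 1.8  8.9 23.5 25.3] all [644.9  10. ] [52.2 36.8] 84.5 hi 35 [644.3  10.2] [16.  17.3] 80.7
relay_board_a side 0.53 [186.4, 416.6] 193 [189 110 139] z [ 1.4  9.4 22.9 25.2] all [ 321.3 -220.6] [50.  54.3] 31.3 hi 31 [ 317.3 -214.6] [15.7 24.4] 26.2
relay_board_a s
[... 1887 characters left out ...]
1.8 13.6] all [403.7 255.5] [ 74.1 140.6] 3.4 hi 469 [399.9 259.4] [ 67.1 132.3] 3.5
heatsink_tray top 0.56 [172.6, 483.9] 1198 [ 64 163  95] z [-0.7  4.2 11.7 15.4] all [ 555.5 -351.9] [77.8 76.6] 78.8 hi 171 [ 553.9 -349.2] [73.  72.3] 78.6
heatsink_tray side 0.58 [148.1, 354.0] 334 [ 15 114  46] z [ 1.5  5.4 12.2 14.6] all [ 551.5 -347.8] [79.7 76. ] 76.7 hi 86 [ 552.3 -346.6] [74.3 75.3] 78.1
blue_board top 0.82 [220.3, 362.6] 601 [ 97 129 198] z [ 1.8  8.8 11.8 14.9] all [448.2 -87.9] [41.9 67.9] 67.3 hi 189 [448.4 -87.1] [38.  67.7] 66.2
blue_board side 0.65 [200.1, 354.2] 260 [ 54  74 169] z [ 2.7  8.8 11.1 14.2] all [444.2 -84.7] [42.5 67.2] 70.2 hi 103 [443.6 -85.1] [37.9 66. ] 71.9
```

```bash
python3 - <<'E'
import cv2
im=cv2.imread('pics/top0.png')
a=cv2.resize(im[105:155,290:345],None,fx=7,fy=7);b=cv2.resize(im[205:255,435+-15:475],None,fx=7,fy=7)
import numpy as np
cv2.imwrite('pics/crop.png',np.hstack([a,b]))
E
```

```text
(no output)
```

View pics/crop.png

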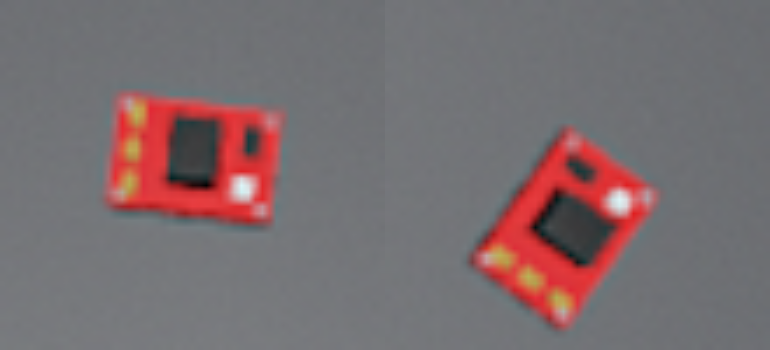

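The crop confirms both are red boards with black relay blocks. Now I'll add a planning helper.

```bash
cat >> h.py <<'E'
def yaw(s): 
    x=R.from_rotvec(s['ee_rot']).as_matrix()[:,0]; return np.degrees(np.arctan2(x[1],x[0]))
def plan(*wps,vmax=3.0,start=None):
    """waypoints (x,y,z mm, psi deg, opening); prints rows: shift cm in tool axes, turn deg, opening"""
    s=arm.observe(); p=s['position']*100; a=yaw(s)
    if start: p=np.array(start[:3])/10.;a=start[3]
    for w in wps:
        t=np.array(w[:3])/10.; d=t-p; da=(w[3]-a+180)%360-180
        n=max(int(np.ceil(np.linalg.norm(d)/vmax)),int(np.ceil(abs(da)/6)),1)
        f=np.ones(n+2);f[[0,-1]]=.4
        if n<3:f=np.ones(n)
        c=np.cumsum(f)/f.sum(); p0=p.copy();a0=a;out=[]
        for k in c:
            g=p0+d*k-p; r=np.radians(a); 
            v=np.round([g[0]*np.cos(r)+g[1]*np.sin(r),g[0]*np.sin(r)-g[1]*np.cos(r),-g[2]],1)
            p=p+[v[0]*np.cos(r)+v[1]*np.sin(r),v[0]*np.sin(r)-v[1]*np.cos(r),-v[2]]
            tr=-round(a0+da*k-a); a=a-tr
            out.append(f"{v[0]:g} {v[1]:g} {v[2]:g} {tr:g} {w[4]:g}")
        for i in range(0,len(out),5): print('; '.join(out[i:i+5]))
        print('-> end',np.round(p*10,1),round(a,1))
E
python3 - <<'E'
from h import *
plan((400,-272,150,54,0))
E
```

```text
0.9 -0.7 0.2 -1 0; 2.1 -1.7 0.5 -3 0; 2.3 -1.6 0.5 -2 0; 2.3 -1.6 0.6 -3 0; 2.4 -1.4 0.5 -3 0
2.5 -1.2 0.5 -2 0; 2.5 -1.2 0.5 -3 0; 2.6 -1.1 0.5 -3 0; 2.6 -0.9 0.6 -2 0; 2.7 -0.8 0.5 -3 0
2.7 -0.7 0.5 -3 0; 2.7 -0.6 0.5 -2 0; 2.8 -0.4 0.5 -3 0; 2.7 -0.3 0.6 -3 0; 2.8 -0.2 0.5 -2 0
1.1 -0 0.2 -1 0
-> end [ 400.1 -272.3  149.8] 53.6
```

Emit:
play_rows(
  increments="0.9 -0.7 0.2 -1 0; 2.1 -1.7 0.5 -3 0; 2.3 -1.6 0.5 -2 0; 2.3 -1.6 0.6 -3 0; 2.4 -1.4 0.5 -3 0",
)

```text
clock: 1.37
position: [0.2301, -0.5037, 0.2033]
ee_rot: [-3.056, -0.728, -0.0]
force: [0.6, -1.2, -0.8]
width: 0.687
gripper_force: 0.0
```

Emit:
play_rows(
  increments="2.5 -1.2 0.5 -2 0; 2.5 -1.2 0.5 -3 0; 2.6 -1.1 0.5 -3 0; 2.6 -0.9 0.6 -2 0; 2.7 -0.8 0.5 -3 0",
)

```text
clock: 1.78
position: [0.3126, -0.3916, 0.1775]
ee_rot: [2.954, 1.068, 0.0]
force: [0.6, -0.9, 0.4]
width: 0.501
gripper_force: 0.0
```

Emit:
play_rows(
  increments="2.7 -0.7 0.5 -3 0; 2.7 -0.6 0.5 -2 0; 2.8 -0.4 0.5 -3 0; 2.7 -0.3 0.6 -3 0; 2.8 -0.2 0.5 -2 0",
)

```text
clock: 2.2
position: [0.394, -0.2791, 0.1515]
ee_rot: [2.813, 1.398, 0.0]
force: [0.0, 0.3, -0.0]
width: 0.499
gripper_force: 0.0
```

Emit:
play_rows(
  increments="1.1 0 0.2 -1 0; 0 0 0 0 0; 0 0 0 0 0",
)

```text
clock: 2.45
position: [0.4, -0.2719, 0.1497]
ee_rot: [2.803, 1.418, -0.001]
force: [0.4, -0.8, 0.3]
width: 0.501
gripper_force: 0.0
```

```bash
cat >> h.py <<'E'
def look(q,f=None,n='wrist'):
    s=arm.observe();p=snap(n,f);w_=cloud(p)
    print('tcp',np.round(s['position']*1000,1),round(yaw(s),1),'F',np.round(s['force'],1),'w',round(s['width']*92,1),'t',round(s['clock'],1))
    for d in cut_out(q,p):
        if d['confidence']<.25: continue
        w=w_[d['mask']]; w=w[np.isfinite(w).all(1)]
        z9=np.percentile(w[:,2],97)
        print(q,round(d['confidence'],2),np.round(d['point']),p['frame'][d['mask']].mean(0).astype(int),'ztop',round(z9*1000,1),'all',*rect(w[:,:2]),'hi',*rect(w[w[:,2]>z9-4e-3][:,:2]))
E
python3 - <<'E'
from h import *
look('relay_board_a','w1.png')
E
```

```text
tcp [ 400.  -271.9  149.7] 53.7 F [ 0.4 -0.8  0.3] w 46.1 t 2.5
relay_board_a 0.8 [168. 322.] [203  80  75] ztop 24.7 all [ 409.7 -262.8] [35.  51.9] 53.6 hi [ 409.5 -262.8] [19.7 15.1] 53.5
relay_board_a 0.76 [186. 210.] [235 195 213] ztop 24.7 all [ 315.5 -214.7] [54.7 36.8] 33.0 hi [ 317.4 -214.9] [16.2 20. ] 33.8
relay_board_a 0.68 [226. 414.] [ 53 212 208] ztop 24.7 all [ 436. -318.] [ 45.9 111. ] 17.5 hi [ 436.9 -313. ] [ 22.7 107.7] 7.2
```

View pics/w1.png

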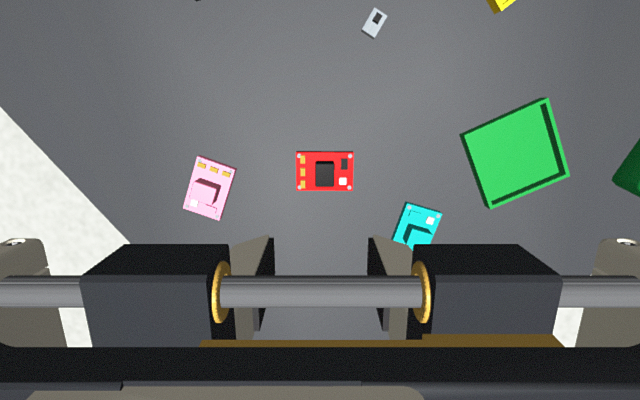

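The wrist view shows the red board at (325,171), lined up with the fingers. The pink board (209,188) and turquoise board (416,226) are clear of them.

```bash
python3 - <<'E'
from h import *
plan((411,-263,60,54,-.1),(411,-263,13,54,-.1))
E
```

```text
0.1 0 0.7 0 -0.1; 0.3 0.1 1.9 0 -0.1; 0.4 0.1 1.9 0 -0.1; 0.3 0 1.9 0 -0.1; 0.3 0.1 1.8 0 -0.1
0.1 0 0.8 -1 -0.1
-> end [ 410.6 -263.1   59.9] 54.5
0 0 2.3 0 -0.1; 0 0 2.4 0 -0.1
-> end [ 410.6 -263.1   12.9] 54.5
```

Emit:
play_rows(
  increments="0.1 0 0.7 0 -0.1; 0.3 0.1 1.9 0 -0.1; 0.4 0.1 1.9 0 -0.1; 0.3 0 1.9 0 -0.1; 0.3 0.1 1.8 0 -0.1",
  grip_force=12,
)

```text
clock: 2.97
position: [0.41, -0.2636, 0.0665]
ee_rot: [2.806, 1.413, -0.001]
force: [-0.2, 0.5, -1.5]
width: 0.449
gripper_force: 0.0
```

Emit:
play_rows(
  increments="0.1 0 1.4 0 -0.1; 0 0 1.5 0 -0.1; 0 0 1.4 0 -0.1; 0 0 0.9 0 -0.1; 0 0 0.3 0 -0.1",
)

```text
clock: 3.38
position: [0.4102, -0.2622, 0.0113]
ee_rot: [-2.804, -1.414, 0.002]
force: [0.4, -0.4, 0.9]
width: 0.454
gripper_force: 0.0
```

Emit:
play_rows(
  increments="0 0 0 0 -0.1; 0 0 0 0 -1; 0 0 0 0 -1; 0 0 0 0 -1; 0 0 0 0 -1",
)

```text
clock: 3.8
position: [0.4118, -0.2623, 0.0133]
ee_rot: [2.803, 1.416, 0.001]
force: [-0.2, 0.4, 0.7]
width: 0.206
gripper_force: 0.0
```

Emit:
play_rows(
  increments="0 0 0 0 -1; 0 0 0 0 -1; 0 0 0 0 -1",
)

```text
clock: 4.05
position: [0.4117, -0.2622, 0.0132]
ee_rot: [2.804, 1.416, 0.001]
force: [-0.8, -0.3, 7.0]
width: 0.172
gripper_force: 12.0
```

Emit:
play_rows(
  increments="0 0 -0.2 0 -1; 0 0 -0.6 0 -1; 0 0 -1 0 -1; 0 0 -1.6 0 -1; 0 0 -1.3 0 -1",
)

```text
clock: 4.47
position: [0.4114, -0.2619, 0.0611]
ee_rot: [-2.804, -1.417, -0.0]
force: [0.8, -0.9, -0.7]
width: 0.175
gripper_force: 12.0
```

```bash
python3 - <<'E'
from h import *
look('relay_board_a')
plan((633,-207,60,91.5,-1))
E
```

```text
tcp [ 411.4 -261.9   61.1] 53.6 F [ 0.8 -0.9 -0.7] w 16.1 t 4.5
relay_board_a 0.94 [229. 161.] [238 214 216] ztop 24.8 all [ 341.3 -204. ] [115.7  38.6] 12.1 hi [ 353.4 -207.7] [95.4 19.2] 7.5
relay_board_a 0.73 [235. 318.] [154  69  67] ztop 72.6 all [ 414.4 -259.9] [30.1 67.8] 45.5 hi [ 406.7 -256.3] [15.1 29.3] 51.2
0.8 0.7 0 -2 -1; 1.9 1.7 0 -4 -1; 1.8 1.8 0.1 -4 -1; 1.7 2 -0 -5 -1; 1.5 2.1 0 -4 -1
1.4 2.2 0 -4 -1; 1.2 2.3 0.1 -5 -1; 1 2.3 -0 -4 -1; 0.8 2.5 0 -4 -1; 0.3 1 0 -2 -1
-> end [ 633.2 -206.6   60.1] 91.6
```

Emit:
play_rows(
  increments="0.8 0.7 0 -2 -1; 1.9 1.7 0 -4 -1; 1.8 1.8 0.1 -4 -1; 1.7 2 0 -5 -1; 1.5 2.1 0 -4 -1",
)

```text
clock: 4.98
position: [0.5231, -0.2337, 0.058]
ee_rot: [-2.526, -1.867, 0.0]
force: [-0.3, -0.5, -0.5]
width: 0.172
gripper_force: 12.0
```

Emit:
play_rows(
  increments="1.4 2.2 0 -4 -1; 1.2 2.3 0.1 -5 -1; 1 2.3 0 -4 -1; 0.8 2.5 0 -4 -1; 0.3 1 0 -2 -1",
)

```text
clock: 5.4
position: [0.6353, -0.2035, 0.0568]
ee_rot: [-2.182, -2.26, -0.004]
force: [-0.3, 0.8, 0.4]
width: 0.176
gripper_force: 12.0
```

Emit:
play_rows(
  increments="0 0 0 0 -1; 0 0 0 0 -1",
)

```text
clock: 5.57
position: [0.6313, -0.2054, 0.0567]
ee_rot: [-2.189, -2.251, 0.001]
force: [0.2, -0.1, -1.0]
width: 0.174
gripper_force: 12.0
```

```bash
python3 - <<'E'
from h import *
look('board_tray','w2.png')
E
```

```text
tcp [ 631.3 -205.4   56.7] 91.6 F [ 0.2 -0.1 -1. ] w 16.0 t 5.6
board_tray 0.72 [137. 325.] [234 234  68] ztop 12.4 all [ 630.7 -166. ] [113.6  83.2] 89.8 hi [ 630.9 -165.1] [ 80.5 107.4] 1.2
```

View pics/w2.png

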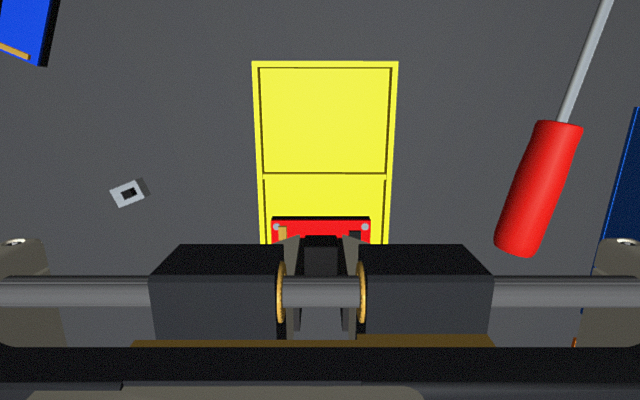

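The wrist view shows the board held square over the near bay, around (320,230), with the tray straight.

Emit:
play_rows(
  increments="-0.2 0 0.6 0 -1; 0 0 1.2 0 -1; 0 0 1.2 0 -1; 0 0 0.6 0 -1; 0 0 0.2 0 -1",
)

```text
clock: 6.08
position: [0.6302, -0.2078, 0.0174]
ee_rot: [-2.189, -2.25, 0.003]
force: [-0.2, 1.5, -0.3]
width: 0.172
gripper_force: 12.0
```

Emit:
play_rows(
  increments="0 0 0 0 -1; 0 0 0 0 -1; 0 0 0.05 0 -1; 0 0 0.05 0 -1; 0 0 0 0 -1",
)

```text
clock: 6.5
position: [0.6321, -0.2079, 0.019]
ee_rot: [2.19, 2.252, 0.0]
force: [-0.4, 0.5, 0.5]
width: 0.169
gripper_force: 12.0
```

Emit:
play_rows(
  increments="0 0 0.05 0 -1; 0 0 0.05 0 -1; 0 0 0.05 0 -1; 0 0 0 0 -1",
)

```text
clock: 6.83
position: [0.6318, -0.208, 0.0171]
ee_rot: [-2.19, -2.252, 0.0]
force: [0.2, -1.0, -0.4]
width: 0.173
gripper_force: 12.0
```

Emit:
play_rows(
  increments="0 0 0.05 0 -1; 0 0 0.05 0 -1; 0 0 0 0 -1",
)

```text
clock: 7.08
position: [0.6318, -0.208, 0.0163]
ee_rot: [2.19, 2.252, -0.0]
force: [-0.3, -0.0, 2.5]
width: 0.17
gripper_force: 12.0
```

Emit:
play_rows(
  increments="0 0 0 0 -0.8; 0 0 0 0 -0.6; 0 0 0 0 -0.3; 0 0 0 0 -0.3; 0 0 0 0 -0.3",
)

```text
clock: 7.5
position: [0.6318, -0.2079, 0.0162]
ee_rot: [-2.19, -2.252, 0.0]
force: [0.7, 0.8, -0.7]
width: 0.337
gripper_force: 0.0
```

Emit:
play_rows(
  increments="0 0 -0.5 0 -0.3; 0 0 -1.5 0 -0.3; 0 0 -2.5 0 -0.3; 0 0 -2.5 0 -0.3; 0 0 -1 0 -0.3",
)

```text
clock: 7.92
position: [0.6336, -0.208, 0.1]
ee_rot: [2.188, 2.25, 0.004]
force: [0.8, -0.6, 0.7]
width: 0.35
gripper_force: 0.0
```

```bash
python3 - <<'E'
from h import *
look('relay_board_a')
plan((646,9,110,174,-.1))
E
```

```text
tcp [ 633.6 -208.   100. ] 91.6 F [ 0.8 -0.6  0.7] w 32.2 t 7.9
relay_board_a 0.98 [205. 315.] [178  56  48] ztop 27.6 all [ 630.9 -209.3] [52.5 34.8] 1.7 hi [ 630.3 -209.2] [15.5 20.3] 1.8
relay_board_a 0.52 [343. 106.] [ 27 114 110] ztop 198.1 all [ 519.  -271.8] [227.   21.9] 46.0 hi [ 589.5 -184. ] [3.5 1.2] 15.5
0.6 0.1 -0 -2 -0.1; 1.4 0.1 -0.1 -6 -0.1; 1.5 0.4 -0.1 -5 -0.1; 1.4 0.4 -0.1 -6 -0.1; 1.3 0.6 -0 -6 -0.1
1.3 0.7 -0.1 -5 -0.1; 1.2 0.9 -0.1 -6 -0.1; 1.1 0.9 -0.1 -5 -0.1; 1 1.1 -0 -6 -0.1; 0.9 1.2 -0.1 -5 -0.1
0.8 1.2 -0.1 -6 -0.1; 0.7 1.3 -0.1 -5 -0.1; 0.6 1.4 -0 -6 -0.1; 0.4 1.4 -0.1 -6 -0.1; 0.2 1.4 -0.1 -5 -0.1
0.1 0.6 -0 -2 -0.1
-> end [645.9   8.9 109.8] 173.6
```

Board B sits flat in the bay: its top is at 27.6 mm, against an expected 27.

Emit:
play_rows(
  increments="0.6 0.1 0 -2 -0.1; 1.4 0.1 -0.1 -6 -0.1; 1.5 0.4 -0.1 -5 -0.1; 1.4 0.4 -0.1 -6 -0.1; 1.3 0.6 0 -6 -0.1",
)

```text
clock: 8.43
position: [0.6346, -0.1421, 0.0975]
ee_rot: [-1.64, -2.677, 0.001]
force: [0.5, -1.2, -0.7]
width: 0.449
gripper_force: 0.0
```

Emit:
play_rows(
  increments="1.3 0.7 -0.1 -5 -0.1; 1.2 0.9 -0.1 -6 -0.1; 1.1 0.9 -0.1 -5 -0.1; 1 1.1 0 -6 -0.1; 0.9 1.2 -0.1 -5 -0.1",
)

```text
clock: 8.85
position: [0.6392, -0.0688, 0.1012]
ee_rot: [-0.969, -2.985, 0.001]
force: [-0.5, 0.0, -0.4]
width: 0.447
gripper_force: 0.0
```

Emit:
play_rows(
  increments="0.8 1.2 -0.1 -6 -0.1; 0.7 1.3 -0.1 -5 -0.1; 0.6 1.4 0 -6 -0.1; 0.4 1.4 -0.1 -6 -0.1; 0.2 1.4 -0.1 -5 -0.1",
)

```text
clock: 9.27
position: [0.6431, 0.0044, 0.1054]
ee_rot: [-0.217, -3.131, -0.0]
force: [-0.2, 0.2, 0.0]
width: 0.447
gripper_force: 0.0
```

Emit:
play_rows(
  increments="0.1 0.6 0 -2 -0.1; 0 0 0 0 -0.1; 0 0 0 0 -0.1",
)

```text
clock: 9.52
position: [0.6437, 0.009, 0.1061]
ee_rot: [-0.177, -3.135, 0.0]
force: [0.3, 0.1, -0.0]
width: 0.45
gripper_force: 0.0
```

```bash
python3 - <<'E'
from h import *
look('relay_board_a')
plan((645.5,9.5,13,174,-.1))
E
```

```text
tcp [643.7   9.  106.1] 173.5 F [ 0.3  0.1 -0. ] w 41.4 t 9.5
relay_board_a 0.7 [202. 321.] [182  56  52] ztop 24.5 all [646.8   8. ] [51.3 37.5] 83.3 hi [645.4   8.8] [15.4 20.6] 83.1
relay_board_a 0.64 [216.  39.] [137  37  28] ztop 27.5 all [ 631.  -214.4] [50.2 47.8] 1.9 hi [ 630.8 -208.9] [16.6 21.5] 0.9
-0 0 0.8 0 -0.1; -0 0.1 1.9 0 -0.1; -0.1 -0 2 0 -0.1; 0 0 1.9 0 -0.1; -0 0.1 2 -1 -0.1
-0 -0 0.8 0 -0.1
-> end [645.2   9.7  12.5] 174.4
```

Emit:
play_rows(
  increments="-0.1 0 0.8 0 -0.1; -0.1 0 1.9 1 -0.1; 0 0 2 0 -0.1; 0 0 1.9 0 -0.1; 0 0 1.4 0 -0.1",
)

```text
clock: 10.03
position: [0.6455, 0.0077, 0.025]
ee_rot: [-0.205, -3.133, 0.002]
force: [-0.1, -1.4, 0.5]
width: 0.452
gripper_force: 0.0
```

Emit:
play_rows(
  increments="0 0 0.8 0 -0.1; 0 0 0.4 0 -0.1; 0 0 0 0 -0.1; 0 0 0 0 -1; 0 0 0 0 -1",
)

```text
clock: 10.45
position: [0.647, 0.0091, 0.0162]
ee_rot: [0.203, 3.133, 0.0]
force: [-0.4, -0.1, 0.4]
width: 0.352
gripper_force: 0.0
```

Emit:
play_rows(
  increments="0 0 0 0 -1; 0 0 0 0 -1; 0 0 0 0 -1; 0 0 0 0 -1; 0 0 0 0 -1",
)

```text
clock: 10.87
position: [0.6466, 0.009, 0.0158]
ee_rot: [0.203, 3.134, -0.0]
force: [-1.5, -1.0, 5.3]
width: 0.17
gripper_force: 12.0
```

Emit:
play_rows(
  increments="0 0 -0.2 0 -1; 0 0 -0.6 0 -1; 0 0 -1 0 -1; 0 0 -1.6 0 -1; 0 0 -1.3 0 -1",
)

```text
clock: 11.28
position: [0.6463, 0.0091, 0.0637]
ee_rot: [0.203, 3.135, 0.0]
force: [0.1, -0.8, -0.7]
width: 0.172
gripper_force: 12.0
```

```bash
python3 - <<'E'
from h import *
s=arm.observe();p=s['position']*1000;print(p,s['force'])
plan((631.5,-144.5,60,91.5,-1))
E
```

```text
[646.33933429   9.11703169  63.66726534] [ 0.07018152 -0.75858876 -0.67909192]
-0 -0.4 0 2 -1; -0.1 -1.1 0 6 -1; -0.2 -1 0.1 5 -1; -0.2 -1 -0 6 -1; -0.4 -1 0 5 -1
-0.4 -0.9 0 6 -1; -0.6 -0.9 0.1 5 -1; -0.6 -0.8 -0 6 -1; -0.7 -0.8 0 5 -1; -0.8 -0.7 0 6 -1
-0.8 -0.6 0.1 5 -1; -0.9 -0.5 -0 5 -1; -1 -0.5 0 6 -1; -1 -0.3 0 5 -1; -1 -0.3 0.1 6 -1
-0.4 -0.1 -0 2 -1
-> end [ 631.4 -144.7   59.7] 91.6
```

Emit:
play_rows(
  increments="0 -0.4 0 2 -1; -0.1 -1.1 0 6 -1; -0.2 -1 0.1 5 -1; -0.2 -1 0 6 -1; -0.4 -1 0 5 -1",
)

```text
clock: 11.7
position: [0.6414, -0.0378, 0.0612]
ee_rot: [-0.861, -3.021, 0.0]
force: [0.3, -0.2, 0.1]
width: 0.17
gripper_force: 12.0
```

Emit:
play_rows(
  increments="-0.4 -0.9 0 6 -1; -0.6 -0.9 0.1 5 -1; -0.6 -0.8 0 6 -1; -0.7 -0.8 0 5 -1; -0.8 -0.7 0 6 -1",
)

```text
clock: 12.12
position: [0.6363, -0.0895, 0.0602]
ee_rot: [1.565, 2.724, -0.0]
force: [-0.3, 0.3, -0.4]
width: 0.169
gripper_force: 12.0
```

Emit:
play_rows(
  increments="-0.8 -0.6 0 5 -1; -0.9 -0.5 0 5 -1; -1 -0.5 0 6 -1; -1 -0.3 0 5 -1; -1 -0.3 0 6 -1",
)

```text
clock: 12.53
position: [0.6319, -0.1417, 0.0603]
ee_rot: [2.158, 2.283, 0.0]
force: [-0.2, -0.5, 0.2]
width: 0.168
gripper_force: 12.0
```

Emit:
play_rows(
  increments="-0.4 -0.1 0 2 -1; 0 0 0 0 -1; 0 0 0 0 -1",
)

```text
clock: 12.78
position: [0.6312, -0.1446, 0.0603]
ee_rot: [-2.188, -2.254, -0.0]
force: [0.1, 0.3, -0.9]
width: 0.173
gripper_force: 12.0
```

```bash
python3 - <<'E'
from h import *
look('relay_board_a')
E
```

```text
tcp [ 631.2 -144.6   60.3] 91.7 F [ 0.1  0.3 -0.9] w 15.9 t 12.8
relay_board_a 0.81 [325. 317.] [138  71  66] ztop 27.9 all [ 625. -177.] [ 33.9 111. ] 8.8 hi [ 630.6 -170.2] [16.1 99. ] 0.0
relay_board_a 0.8 [231. 318.] [166  80  73] ztop 69.1 all [ 630.8 -135.2] [41.5 65.8] 89.1 hi [ 629.2 -136.2] [31.9 31.7] 47.1
```

Emit:
play_rows(
  increments="0 0 0.6 0 -1; 0 0 1.2 0 -1; 0 0 1.2 0 -1; 0 0 0.6 0 -1; 0 0 0.2 0 -1",
)

```text
clock: 13.3
position: [0.6298, -0.1446, 0.0198]
ee_rot: [-2.188, -2.251, 0.003]
force: [1.0, -0.7, -1.1]
width: 0.172
gripper_force: 12.0
```

Emit:
play_rows(
  increments="0 0 0 0 -1; 0 0 0 0 -1; 0 0 0.05 0 -1; 0 0 0.05 0 -1; 0 0 0 0 -1",
)

```text
clock: 13.72
position: [0.6315, -0.1449, 0.0216]
ee_rot: [2.19, 2.252, 0.001]
force: [-0.9, -0.3, 0.4]
width: 0.174
gripper_force: 12.0
```

Emit:
play_rows(
  increments="0 0 0.05 0 -1; 0 0 0 0 -1; 0 0 0 0 -1",
)

```text
clock: 13.97
position: [0.6313, -0.1449, 0.0208]
ee_rot: [2.19, 2.252, -0.0]
force: [-0.4, 0.4, -0.3]
width: 0.173
gripper_force: 12.0
```

Emit:
play_rows(
  increments="0 0 0.05 0 -1; 0 0 0.05 0 -1; 0 0 0.05 0 -1; 0 0 0 0 -1",
)

```text
clock: 14.3
position: [0.6312, -0.1449, 0.0191]
ee_rot: [-2.19, -2.252, 0.0]
force: [-0.6, -0.6, -0.5]
width: 0.171
gripper_force: 12.0
```

Emit:
play_rows(
  increments="0 0 0.04 0 -1; 0 0 0 0 -1; 0 0 0 0 -1",
)

```text
clock: 14.55
position: [0.6313, -0.1449, 0.0189]
ee_rot: [2.19, 2.252, -0.0]
force: [-0.3, -0.2, 1.5]
width: 0.169
gripper_force: 12.0
```

Emit:
play_rows(
  increments="0 0 0 0 -0.8; 0 0 0 0 -0.6; 0 0 0 0 -0.3; 0 0 0 0 -0.3; 0 0 0 0 -0.3",
)

```text
clock: 14.97
position: [0.6313, -0.1449, 0.0188]
ee_rot: [2.19, 2.252, -0.0]
force: [0.5, 0.0, 0.2]
width: 0.337
gripper_force: 0.0
```

Emit:
play_rows(
  increments="0 0 -0.5 0 -0.3; 0 0 -1.5 0 -0.3; 0 0 -2.5 0 -0.3; 0 0 -2.5 0 -0.3; 0 0 -1 0 -0.3",
)

```text
clock: 15.38
position: [0.633, -0.1448, 0.1025]
ee_rot: [2.188, 2.25, 0.004]
force: [1.4, 0.3, 0.2]
width: 0.348
gripper_force: 0.0
```

```bash
python3 - <<'E'
from h import *
look('relay_board_a')
plan((633.5,150,120,93.5,.3),vmax=3.5)
E
```

```text
tcp [ 633.  -144.8  102.5] 91.6 F [1.4 0.3 0.2] w 32.0 t 15.4
relay_board_a 0.73 [266. 317.] [181  47  37] ztop 18.9 all [ 630.4 -159.8] [46.6 90.5] 2.2 hi [ 623.5 -158.5] [15.4 86.1] 9.4
relay_board_a 0.64 [200. 317.] [198  78  63] ztop 27.6 all [ 630.  -146.9] [52.3 38.5] 2.1 hi [ 629.8 -145.3] [15.5 20.3] 1.6
1.2 0 -0.1 0 0.3; 3 0.1 -0.2 0 0.3; 3 0.1 -0.2 0 0.3; 3 0.1 -0.1 -1 0.3; 3 0.1 -0.2 0 0.3
3 0.2 -0.2 0 0.3; 3.1 0.1 -0.2 0 0.3; 3 0.2 -0.2 0 0.3; 3 0.1 -0.2 -1 0.3; 3 0.2 -0.2 0 0.3
1.2 0.1 -0.1 0 0.3
-> end [633.6 150.3 120.3] 93.6
```

Board A is placed flat as well: top at 27.6 mm, centre (630,-146). Next are the capacitors.

Emit:
play_rows(
  increments="1.2 0 -0.1 0 0.3; 3 0.1 -0.2 0 0.3; 3 0.1 -0.2 0 0.3; 3 0.1 -0.1 -1 0.3; 3 0.1 -0.2 0 0.3",
)

```text
clock: 15.9
position: [0.6296, -0.0106, 0.105]
ee_rot: [-2.167, -2.271, 0.003]
force: [0.5, 0.3, 0.3]
width: 0.637
gripper_force: 0.0
```

Emit:
play_rows(
  increments="3 0.2 -0.2 0 0.3; 3.1 0.1 -0.2 0 0.3; 3 0.2 -0.2 0 0.3; 3 0.1 -0.2 -1 0.3; 3 0.2 -0.2 0 0.3",
)

```text
clock: 16.32
position: [0.63, 0.1406, 0.1151]
ee_rot: [-2.147, -2.291, 0.004]
force: [0.5, 0.1, 0.2]
width: 0.65
gripper_force: 0.0
```

Emit:
play_rows(
  increments="1.2 0.1 -0.1 0 0.3; 0 0 0 0 0.3; 0 0 0 0 0.3",
)

```text
clock: 16.57
position: [0.6309, 0.151, 0.1165]
ee_rot: [-2.148, -2.291, 0.003]
force: [2.1, -0.1, 0.0]
width: 0.65
gripper_force: 0.0
```

```bash
python3 - <<'E'
from h import *
look('capacitor_a','w3.png')
E
```

```text
tcp [630.9 151.  116.5] 93.7 F [ 2.1 -0.1  0. ] w 59.8 t 16.6
capacitor_a 0.91 [166. 329.] [166 196 221] ztop 46.6 all [633.6 179.7] [28.5 29.1] 41.9 hi [633.5 179.6] [28.1 29.2] 45.3
```

View pics/w3.png

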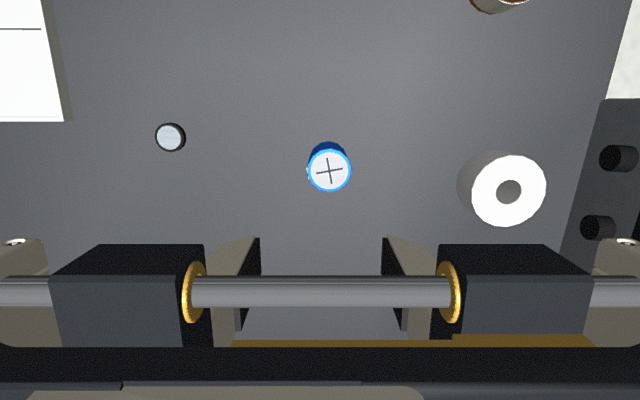

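The wrist view shows the cap at (329,167). The tape roll at (502,190) is clear of the fingers.

Emit:
play_rows(
  increments="0.8 0.1 0.6 0 0.3; 1.4 0.1 1.6 0 0.3; 0.6 0.1 1.6 0 0.3; 0 0 2 0 0.3; 0 0 2 0 0.3",
)

```text
clock: 17.08
position: [0.6333, 0.1785, 0.0387]
ee_rot: [2.152, 2.289, 0.001]
force: [-0.0, -0.5, 0.4]
width: 0.652
gripper_force: 0.0
```

Emit:
play_rows(
  increments="0 0 1.4 0 0.3; 0 0 0.7 0 0.3; 0 0 0.2 0 0.3; 0 0 0 0 0.3; 0 0 0 0 0.3",
  grip_force=15,
)

```text
clock: 17.5
position: [0.6339, 0.1787, 0.0177]
ee_rot: [2.151, 2.289, 0.002]
force: [0.1, -0.9, 0.6]
width: 0.649
gripper_force: 0.0
```

Emit:
play_rows(
  increments="0 0 0 0 -1; 0 0 0 0 -1; 0 0 0 0 -1; 0 0 0 0 -1; 0 0 0 0 -1",
)

```text
clock: 17.92
position: [0.6334, 0.1786, 0.0171]
ee_rot: [2.151, 2.29, 0.001]
force: [0.7, -0.5, 0.8]
width: 0.334
gripper_force: 0.4
```

Emit:
play_rows(
  increments="0 0 0 0 -1; 0 0 0 0 -1; 0 0 0 0 -1",
)

```text
clock: 18.17
position: [0.6334, 0.1786, 0.0171]
ee_rot: [2.15, 2.29, 0.001]
force: [-0.6, -0.1, 3.0]
width: 0.327
gripper_force: 15.0
```

Emit:
play_rows(
  increments="0 0 -0.2 0 -1; 0 0 -0.8 0 -1; 0 0 -1.6 0 -1; 0 0 -1.8 0 -1; 0 0 -0.8 0 -1",
)

```text
clock: 18.58
position: [0.634, 0.1791, 0.0713]
ee_rot: [2.15, 2.289, 0.003]
force: [0.5, 0.8, -0.2]
width: 0.322
gripper_force: 15.0
```

```bash
python3 - <<'E'
from h import *
plan((399.6,290,70,93.5,-1))
E
```

```text
0.5 -0.9 0 0 -1; 1.3 -2.3 0 0 -1; 1.3 -2.4 0 0 -1; 1.2 -2.3 0 0 -1; 1.3 -2.3 0.1 0 -1
1.3 -2.3 -0 0 -1; 1.3 -2.3 -0 0 -1; 1.3 -2.3 -0 0 -1; 1.2 -2.4 0 0 -1; 1.3 -2.3 0 0 -1
0.5 -0.9 0 0 -1
-> end [399.6 289.6  70.3] 93.6
```

Emit:
play_rows(
  increments="0.5 -0.9 0 0 -1; 1.3 -2.3 0 0 -1; 1.3 -2.4 0 0 -1; 1.2 -2.3 0 0 -1; 1.3 -2.3 0.1 0 -1",
)

```text
clock: 19.0
position: [0.5255, 0.2282, 0.0671]
ee_rot: [-2.15, -2.29, 0.002]
force: [0.1, 0.3, -0.4]
width: 0.324
gripper_force: 15.0
```

Emit:
play_rows(
  increments="1.3 -2.3 0 0 -1; 1.3 -2.3 0 0 -1; 1.3 -2.3 0 0 -1; 1.2 -2.4 0 0 -1; 1.3 -2.3 0 0 -1",
)

```text
clock: 19.42
position: [0.4055, 0.2845, 0.0672]
ee_rot: [-2.15, -2.29, 0.002]
force: [-0.3, -0.2, -0.1]
width: 0.324
gripper_force: 15.0
```

Emit:
play_rows(
  increments="0.5 -0.9 0 0 -1; 0 0 0 0 -1; 0 0 0 0 -1",
)

```text
clock: 19.67
position: [0.3984, 0.2889, 0.0676]
ee_rot: [2.149, 2.291, -0.001]
force: [0.2, 0.1, -0.6]
width: 0.325
gripper_force: 15.0
```

```bash
python3 - <<'E'
from h import *
look('capacitor_tray','w4.png')
E
```

```text
tcp [398.4 288.9  67.6] 93.7 F [ 0.2  0.1 -0.6] w 29.9 t 19.7
```

View pics/w4.png

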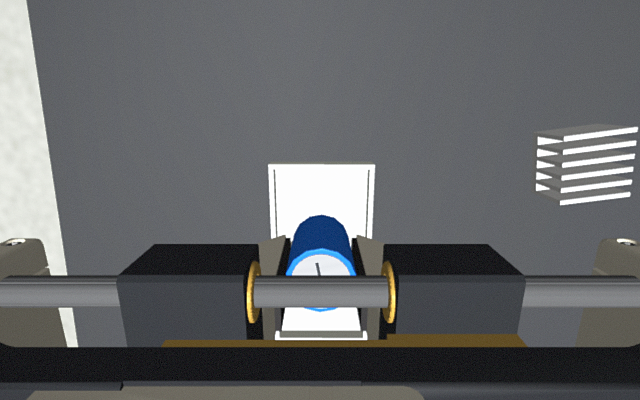

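The cap at (320,260) is centred over the far bay. I'll lower it.

Emit:
play_rows(
  increments="0.1 0 0.6 0 -1; 0 0 1.3 0 -1; 0 0 1.4 0 -1; 0 0 0.8 0 -1; 0 0 0.3 0 -1",
)

```text
clock: 20.18
position: [0.3987, 0.2891, 0.0222]
ee_rot: [-2.152, -2.289, 0.004]
force: [0.0, -0.5, -0.8]
width: 0.323
gripper_force: 15.0
```

Emit:
play_rows(
  increments="0 0 0 0 -1; 0 0 0 0 -1; 0 0 0.05 0 -1; 0 0 0.05 0 -1; 0 0 0 0 -1",
)

```text
clock: 20.6
position: [0.399, 0.2902, 0.0232]
ee_rot: [2.151, 2.29, 0.001]
force: [-0.7, -0.2, -0.3]
width: 0.321
gripper_force: 15.0
```

Emit:
play_rows(
  increments="0 0 0.08 0 -1; 0 0 0.08 0 -1; 0 0 0.04 0 -1; 0 0 0 0 -1; 0 0 0 0 -1",
)

```text
clock: 21.02
position: [0.3987, 0.2901, 0.0208]
ee_rot: [-2.151, -2.29, 0.0]
force: [0.4, 0.2, 0.1]
width: 0.326
gripper_force: 15.0
```

Emit:
play_rows(
  increments="0 0 0.05 0 -1; 0 0 0.05 0 -1; 0 0 0 0 -1; 0 0 0 0 -1",
)

```text
clock: 21.35
position: [0.3988, 0.2901, 0.02]
ee_rot: [2.151, 2.29, 0.0]
force: [-0.5, -1.5, 4.5]
width: 0.322
gripper_force: 15.0
```

Emit:
play_rows(
  increments="0 0 0 0 -0.25; 0 0 0 0 -0.15; 0 0 0 0 0; 0 0 0 0 0.1; 0 0 0 0 0.1",
)

```text
clock: 21.77
position: [0.3988, 0.2901, 0.0197]
ee_rot: [-2.151, -2.29, 0.0]
force: [-0.8, -0.1, 0.6]
width: 0.545
gripper_force: 0.0
```

Emit:
play_rows(
  increments="0 0 -0.5 0 0.1; 0 0 -1.5 0 0.1; 0 0 -2.5 0 0.1; 0 0 -3 0 0.1; 0 0 -2.5 0 0.1",
)

```text
clock: 22.18
position: [0.3984, 0.2902, 0.1216]
ee_rot: [-2.15, -2.29, 0.0]
force: [0.2, 0.3, 0.0]
width: 0.545
gripper_force: 0.0
```

```bash
python3 - <<'E'
from h import *
look('capacitor_a')
plan((446.5,55,120,93.5,.3))
E
```

```text
tcp [398.4 290.2 121.6] 93.6 F [0.2 0.3 0. ] w 50.1 t 22.2
capacitor_a 0.74 [202. 319.] [148 178 208] ztop 49.5 all [397.7 290.8] [29.7 33.8] 85.8 hi [397.2 291. ] [29.3 28.8] 52.7
-1 0.1 0 0 0.3; -2.4 0.3 0.1 0 0.3; -2.5 0.4 -0 0 0.3; -2.4 0.3 0 0 0.3; -2.4 0.3 0.1 0 0.3
-2.5 0.3 0 0 0.3; -2.4 0.3 0 0 0.3; -2.5 0.3 0.1 0 0.3; -2.4 0.4 0 0 0.3; -2.5 0.3 0.1 0 0.3
-0.9 0.1 -0 0 0.3
-> end [446.4  55.4 119.8] 93.6
```

Emit:
play_rows(
  increments="-1 0.1 0 0 0.3; -2.4 0.3 0 0 0.3; -2.5 0.4 0 0 0.3; -2.4 0.3 0 0 0.3; -2.4 0.3 0 0 0.3",
)

```text
clock: 22.7
position: [0.4187, 0.1817, 0.1187]
ee_rot: [-2.15, -2.29, 0.004]
force: [0.1, 0.5, 0.6]
width: 0.649
gripper_force: 0.0
```

Emit:
play_rows(
  increments="-2.5 0.3 0 0 0.3; -2.4 0.3 0 0 0.3; -2.5 0.3 0 0 0.3; -2.4 0.4 0 0 0.3; -2.5 0.3 0 0 0.3",
)

```text
clock: 23.12
position: [0.4422, 0.0603, 0.1188]
ee_rot: [-2.15, -2.289, 0.003]
force: [1.2, -0.7, -0.5]
width: 0.651
gripper_force: 0.0
```

Emit:
play_rows(
  increments="-0.9 0.1 0 0 0.3; 0 0 0 0 0.3; 0 0 0 0 0.3",
)

```text
clock: 23.37
position: [0.444, 0.0534, 0.1193]
ee_rot: [-2.151, -2.288, 0.001]
force: [-0.5, -0.1, -0.3]
width: 0.651
gripper_force: 0.0
```

```bash
python3 - <<'E'
from h import *
look('capacitor_a')
E
```

```text
tcp [444.   53.4 119.3] 93.5 F [-0.5 -0.1 -0.3] w 59.9 t 23.4
capacitor_a 0.87 [173. 327.] [170 203 226] ztop 46.6 all [448.6  71.9] [29.9 41.5] 40.9 hi [445.1  76.5] [28.8 28.8] 3.1
```

Emit:
play_rows(
  increments="0.6 0.1 0.6 0 0.3; 1.1 0.1 1.6 0 0.3; 0.6 0.1 1.8 0 0.3; 0 0 2 0 0.3; 0 0 2 0 0.3",
)

```text
clock: 23.88
position: [0.4461, 0.079, 0.0388]
ee_rot: [-2.147, -2.293, -0.002]
force: [-0.5, -0.2, -0.3]
width: 0.655
gripper_force: 0.0
```

Emit:
play_rows(
  increments="0 0 1.4 0 0.3; 0 0 0.7 0 0.3; 0 0 0.2 0 0.3; 0 0 0 0 0.3; 0 0 0 0 0.3",
)

```text
clock: 24.3
position: [0.4465, 0.0773, 0.0173]
ee_rot: [2.15, 2.291, 0.001]
force: [-0.0, -0.4, -0.2]
width: 0.657
gripper_force: 0.0
```

Emit:
play_rows(
  increments="0 0 0 0 -1; 0 0 0 0 -1; 0 0 0 0 -1; 0 0 0 0 -1; 0 0 0 0 -1",
)

```text
clock: 24.72
position: [0.4464, 0.0766, 0.0171]
ee_rot: [2.151, 2.289, 0.001]
force: [0.3, 1.2, -1.0]
width: 0.339
gripper_force: 0.0
```

Emit:
play_rows(
  increments="0 0 0 0 -1; 0 0 0 0 -1; 0 0 0 0 -1",
)

```text
clock: 24.97
position: [0.4464, 0.0766, 0.017]
ee_rot: [2.151, 2.29, 0.0]
force: [-0.2, -1.2, 6.8]
width: 0.321
gripper_force: 15.0
```

Emit:
play_rows(
  increments="0 0 -0.2 0 -1; 0 0 -0.8 0 -1; 0 0 -1.6 0 -1; 0 0 -1.8 0 -1; 0 0 -0.8 0 -1",
)

```text
clock: 25.38
position: [0.4468, 0.077, 0.0707]
ee_rot: [2.15, 2.29, 0.002]
force: [0.4, 0.4, -0.5]
width: 0.322
gripper_force: 15.0
```

```bash
python3 - <<'E'
from h import *
s=arm.observe();print(s['width']*92)
plan((402,227,72,93.5,-1))
E
```

```text
29.591555957651867
0.9 -0.2 -0 0 -1; 2.2 -0.5 -0 0 -1; 2.3 -0.5 -0 0 -1; 2.2 -0.6 -0.1 0 -1; 2.3 -0.5 0 0 -1
2.2 -0.5 -0 0 -1; 2.3 -0.5 -0 0 -1; 0.9 -0.2 -0 0 -1
-> end [402.3 227.5  71.7] 93.6
```

Emit:
play_rows(
  increments="0.9 -0.2 0 0 -1; 2.2 -0.5 0 0 -1; 2.3 -0.5 0 0 -1; 2.2 -0.6 -0.1 0 -1; 2.3 -0.5 0 0 -1",
)

```text
clock: 25.8
position: [0.4159, 0.1752, 0.0693]
ee_rot: [-2.151, -2.289, 0.001]
force: [0.7, -0.4, -1.4]
width: 0.32
gripper_force: 15.0
```

Emit:
play_rows(
  increments="2.2 -0.5 0 0 -1; 2.3 -0.5 0 0 -1; 0.9 -0.2 0 0 -1; 0 0 0 0 -1; 0 0 0 0 -1",
)

```text
clock: 26.22
position: [0.4012, 0.2269, 0.0693]
ee_rot: [2.149, 2.291, -0.002]
force: [0.5, -2.0, -1.1]
width: 0.324
gripper_force: 15.0
```

Emit:
play_rows(
  increments="0 0 0.6 0 -1; 0 0 1.3 0 -1; 0 0 1.4 0 -1; 0 0 0.9 0 -1; 0 0 0.3 0 -1",
)

```text
clock: 26.63
position: [0.4013, 0.2253, 0.0232]
ee_rot: [-2.153, -2.288, 0.004]
force: [0.2, -0.2, -1.7]
width: 0.324
gripper_force: 15.0
```

Emit:
play_rows(
  increments="0 0 0 0 -1; 0 0 0 0 -1; 0 0 0 0 -1",
)

```text
clock: 26.88
position: [0.4021, 0.2272, 0.0252]
ee_rot: [2.151, 2.289, 0.001]
force: [0.2, -0.2, -1.0]
width: 0.325
gripper_force: 15.0
```

Contact should come at a tip height of about 20.0 mm.

Emit:
play_rows(
  increments="0 0 0.1 0 -1; 0 0 0.1 0 -1; 0 0 0.1 0 -1; 0 0 0.1 0 -1; 0 0 0 0 -1",
)

```text
clock: 27.3
position: [0.4017, 0.2271, 0.0207]
ee_rot: [2.151, 2.29, -0.0]
force: [0.5, 0.3, -0.5]
width: 0.322
gripper_force: 15.0
```

Emit:
play_rows(
  increments="0 0 0.05 0 -1; 0 0 0.05 0 -1; 0 0 0 0 -1; 0 0 0 0 -1",
)

```text
clock: 27.63
position: [0.4017, 0.2272, 0.02]
ee_rot: [2.15, 2.29, 0.0]
force: [-1.4, -1.0, 4.7]
width: 0.324
gripper_force: 15.0
```

Emit:
play_rows(
  increments="0 0 0 0 -0.25; 0 0 0 0 -0.15; 0 0 0 0 0; 0 0 0 0 0.1; 0 0 0 0 0.1",
)

```text
clock: 28.05
position: [0.4017, 0.2271, 0.0197]
ee_rot: [-2.151, -2.29, 0.0]
force: [0.8, 0.3, 0.6]
width: 0.545
gripper_force: 0.0
```

Emit:
play_rows(
  increments="0 0 -0.5 0 0.1; 0 0 -1.5 0 0.1; 0 0 -2.5 0 0.1; 0 0 -3 0 0.1; 0 0 -2.5 0 0.1",
)

```text
clock: 28.47
position: [0.4014, 0.2273, 0.1216]
ee_rot: [-2.15, -2.29, 0.0]
force: [0.3, 0.5, -0.3]
width: 0.552
gripper_force: 0.0
```

```bash
python3 - <<'E'
from h import *
look('capacitor_a')
plan((565,335,125,191.5,.5))
E
```

```text
tcp [401.4 227.3 121.6] 93.6 F [ 0.3  0.5 -0.3] w 50.8 t 28.5
capacitor_a 0.85 [205. 323.] [125 150 183] ztop 49.4 all [402.2 219.4] [44.7 33.6] 89.1 hi [400.3 227.3] [29.3 28.6] 49.0
capacitor_a 0.84 [115. 322.] [162 187 211] ztop 49.6 all [395.9 288.5] [33.5 31.2] 78.2 hi [397.4 290.5] [28.9 28.9] 80.2
0.2 0.4 -0 -2 0.5; 0.5 0.9 -0 -6 0.5; 0.4 1 -0 -5 0.5; 0.3 1.1 -0 -6 0.5; 0.2 1.1 -0 -5 0.5
0.1 1 -0 -6 0.5; 0 1.1 -0.1 -5 0.5; -0.1 1.1 0 -6 0.5; -0.2 1.1 0 -5 0.5; -0.3 1 0 -6 0.5
-0.4 1 0 -5 0.5; -0.5 1 0 -6 0.5; -0.6 0.9 0 -5 0.5; -0.7 0.9 -0 -6 0.5; -0.7 0.8 -0 -5 0.5
-0.8 0.7 -0 -6 0.5; -0.9 0.6 -0 -5 0.5; -1 0.5 -0 -6 0.5; -0.4 0.2 -0 -2 0.5
-> end [565.4 335.1 124.6] 191.6
```

Both caps are upright in their bays. Next is the heat sink.

Emit:
play_rows(
  increments="0.2 0.4 0 -2 0.5; 0.5 0.9 0 -6 0.5; 0.4 1 0 -5 0.5; 0.3 1.1 0 -6 0.5; 0.2 1.1 0 -5 0.5",
)

```text
clock: 28.98
position: [0.4422, 0.2532, 0.1194]
ee_rot: [-1.62, -2.691, 0.001]
force: [0.6, 0.3, -0.9]
width: 0.747
gripper_force: 0.0
```

Emit:
play_rows(
  increments="0.1 1 0 -6 0.5; 0 1.1 -0.1 -5 0.5; -0.1 1.1 0 -6 0.5; -0.2 1.1 0 -5 0.5; -0.3 1 0 -6 0.5",
)

```text
clock: 29.4
position: [0.4871, 0.283, 0.1202]
ee_rot: [-0.923, -3.002, 0.001]
force: [1.2, 0.1, -0.2]
width: 0.753
gripper_force: 0.0
```

Emit:
play_rows(
  increments="-0.4 1 0 -5 0.5; -0.5 1 0 -6 0.5; -0.6 0.9 0 -5 0.5; -0.7 0.9 0 -6 0.5; -0.7 0.8 0 -5 0.5",
)

```text
clock: 29.82
position: [0.5325, 0.3135, 0.12]
ee_rot: [-0.195, -3.135, 0.001]
force: [0.0, 0.1, 0.7]
width: 0.752
gripper_force: 0.0
```

Emit:
play_rows(
  increments="-0.8 0.7 0 -6 0.5; -0.9 0.6 0 -5 0.5; -1 0.5 0 -6 0.5; -0.4 0.2 0 -2 0.5; 0 0 0 0 0.5",
)

```text
clock: 30.23
position: [0.5639, 0.3338, 0.1197]
ee_rot: [0.319, -3.124, -0.0]
force: [0.4, 0.5, -0.4]
width: 0.751
gripper_force: 0.0
```

Emit:
play_rows(
  increments="0 0 0 0 0.5; 0 0 0 0 0.5",
)

```text
clock: 30.4
position: [0.5629, 0.3333, 0.1203]
ee_rot: [0.315, -3.125, 0.001]
force: [-0.4, -0.4, 1.6]
width: 0.746
gripper_force: 0.0
```

```bash
python3 - <<'E'
from h import *
look('heat_sink','w5.png')
plan((553.5,335,60,191.5,.5),(553.5,335,12,191.5,.5))
E
```

```text
tcp [562.9 333.3 120.3] -168.5 F [-0.4 -0.4  1.6] w 68.6 t 30.4
heat_sink 0.69 [185. 328.] [235 235 235] ztop 30.8 all [554.4 336.9] [45.9 45. ] 10.7 hi [552.  335.6] [40.2 40.1] 11.3
0.1 0 0.6 0 0.5; 0.2 0.1 1.6 0 0.5; 0.3 0.1 1.6 0 0.5; 0.2 0.1 1.6 0 0.5; 0.1 0.1 0.7 0 0.5
-> end [553.4 335.5  59.7] -168.4
0 -0 2.4 0 0.5; 0 -0 2.4 0 0.5
-> end [553.4 335.5  11.7] -168.4
```

View pics/w5.png

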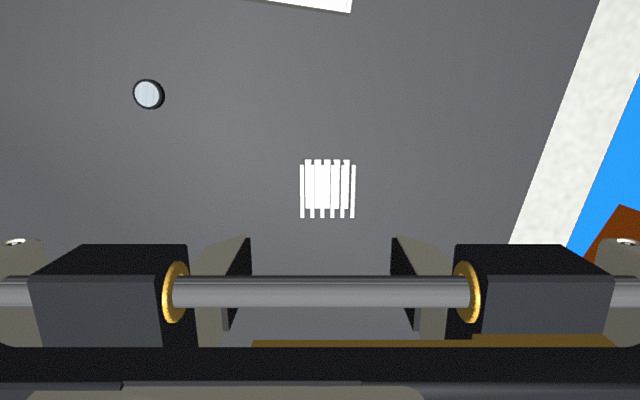

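The fins at (328,188) run along tool x, so the fingers close on the outer fins as intended.

Emit:
play_rows(
  increments="0.1 0 0.6 0 0.5; 0.2 0.1 1.6 0 0.5; 0.3 0.1 1.8 0 0.5; 0.2 0.1 2 0 0.5; 0.1 0.1 2 0 0.5",
)

```text
clock: 30.92
position: [0.5534, 0.3355, 0.04]
ee_rot: [-0.317, 3.125, -0.0]
force: [0.1, 0.7, 0.2]
width: 0.749
gripper_force: 0.0
```

Emit:
play_rows(
  increments="0 0 1.6 0 0.5; 0 0 0.9 0 0.5; 0 0 0.3 0 0.5; 0 0 0 0 0.5; 0 0 0 0 0.3",
)

```text
clock: 31.33
position: [0.5543, 0.3361, 0.0135]
ee_rot: [-0.317, 3.125, 0.001]
force: [0.4, 0.8, 1.1]
width: 0.715
gripper_force: 0.0
```

Emit:
play_rows(
  increments="0 0 0 0 0; 0 0 0 0 -1; 0 0 0 0 -1; 0 0 0 0 -1; 0 0 0 0 -1",
)

```text
clock: 31.75
position: [0.5541, 0.3359, 0.0133]
ee_rot: [-0.317, 3.125, 0.0]
force: [-0.0, -0.4, 3.3]
width: 0.434
gripper_force: 15.0
```

Emit:
play_rows(
  increments="0 0 0 0 -1; 0 0 0 0 -1; 0 0 0 0 -1",
)

```text
clock: 32.0
position: [0.5541, 0.3359, 0.0133]
ee_rot: [-0.317, 3.125, 0.0]
force: [-0.2, -1.0, 5.2]
width: 0.431
gripper_force: 15.0
```

Emit:
play_rows(
  increments="0 0 -0.2 0 -1; 0 0 -0.8 0 -1; 0 0 -1.8 0 -1; 0 0 -2.4 0 -1; 0 0 -1.6 0 -1",
)

```text
clock: 32.42
position: [0.5539, 0.3362, 0.0828]
ee_rot: [-0.318, 3.125, 0.001]
force: [0.8, 0.3, -0.4]
width: 0.435
gripper_force: 15.0
```

```bash
python3 - <<'E'
from h import *
s=arm.observe();print(s['width']*92)
plan((553,-348,80,78.5,-1),vmax=3.2)
E
```

```text
40.0526609168286
0.2 -1.2 0 2 -1; 0.5 -2.9 0 5 -1; 0.3 -3 0 5 -1; -0 -3 0 5 -1; -0.3 -3 0.1 5 -1
-0.5 -3 -0 5 -1; -0.8 -2.9 -0 5 -1; -1.1 -2.8 -0 5 -1; -1.3 -2.7 0 5 -1; -1.5 -2.6 0 5 -1
-1.7 -2.4 0 5 -1; -1.9 -2.3 0 5 -1; -2.2 -2.1 0.1 5 -1; -2.3 -1.9 -0 4 -1; -2.4 -1.8 -0 5 -1
-2.6 -1.5 -0 5 -1; -2.7 -1.3 -0 5 -1; -2.8 -1.1 0 5 -1; -2.9 -0.8 0 5 -1; -3 -0.5 0 5 -1
-3 -0.3 0 5 -1; -3 -0.1 0.1 5 -1; -2.9 0.2 -0 5 -1; -1.2 0.2 -0 2 -1
-> end [ 552.7 -347.7   79.8] -281.4
```

Emit:
play_rows(
  increments="0.2 -1.2 0 2 -1; 0.5 -2.9 0 5 -1; 0.3 -3 0 5 -1; 0 -3 0 5 -1; -0.3 -3 0 5 -1",
)

```text
clock: 32.83
position: [0.5529, 0.2016, 0.0803]
ee_rot: [-0.294, -3.127, 0.001]
force: [0.0, 0.3, -0.8]
width: 0.434
gripper_force: 15.0
```

Emit:
play_rows(
  increments="-0.5 -3 0 5 -1; -0.8 -2.9 0 5 -1; -1.1 -2.8 0 5 -1; -1.3 -2.7 0 5 -1; -1.5 -2.6 0 5 -1",
)

```text
clock: 33.25
position: [0.5529, 0.051, 0.0805]
ee_rot: [-0.964, -2.989, 0.001]
force: [1.1, 0.5, -0.2]
width: 0.435
gripper_force: 15.0
```

Emit:
play_rows(
  increments="-1.7 -2.4 0 5 -1; -1.9 -2.3 0 5 -1; -2.2 -2.1 0 5 -1; -2.3 -1.9 0 4 -1; -2.4 -1.8 0 5 -1",
)

```text
clock: 33.67
position: [0.552, -0.0983, 0.0805]
ee_rot: [-1.563, -2.724, 0.001]
force: [0.6, -0.5, -0.8]
width: 0.432
gripper_force: 15.0
```

Emit:
play_rows(
  increments="-2.6 -1.5 0 5 -1; -2.7 -1.3 0 5 -1; -2.8 -1.1 0 5 -1; -2.9 -0.8 0 5 -1; -3 -0.5 0 5 -1",
)

```text
clock: 34.08
position: [0.5522, -0.2486, 0.0805]
ee_rot: [-2.117, -2.32, 0.001]
force: [0.5, -0.1, -0.7]
width: 0.434
gripper_force: 15.0
```

```bash
python3 - <<'E'
from h import *
look('heatsink_tray')
plan((553,-348,75,78.5,-1))
E
```

```text
tcp [ 552.2 -248.6   80.5] 95.3 F [ 0.5 -0.1 -0.7] w 39.9 t 34.1
heatsink_tray 0.87 [323. 317.] [ 46 166  79] ztop 11.8 all [ 557.8 -317.5] [101.8  71.4] 79.4 hi [ 558.5 -313.5] [93.5 71.4] 79.4
-0.8 -0.1 0 1 -1; -1.9 -0.1 0.1 4 -1; -2 0.1 0.2 3 -1; -1.9 0.1 0.1 4 -1; -2 0.3 0.1 3 -1
-0.7 0.2 0 1 -1
-> end [ 553.4 -347.8   75.1] 78.9
```

Emit:
play_rows(
  increments="-0.8 -0.1 0 1 -1; -1.9 -0.1 0.1 4 -1; -2 0.1 0.1 3 -1; -1.9 0.1 0.1 4 -1; -2 0.3 0.1 3 -1",
)

```text
clock: 34.6
position: [0.5556, -0.3328, 0.0766]
ee_rot: [-2.398, -2.028, -0.0]
force: [0.3, 1.3, -0.6]
width: 0.436
gripper_force: 15.0
```

Emit:
play_rows(
  increments="-0.7 0.2 0 1 -1; 0 0 0 0 -1; 0 0 0 0 -1",
)

```text
clock: 34.85
position: [0.5567, -0.339, 0.0766]
ee_rot: [-2.411, -2.012, -0.001]
force: [0.4, 0.1, -0.3]
width: 0.434
gripper_force: 15.0
```

```bash
python3 - <<'E'
from h import *
look('heatsink_tray','w6.png')
look('heatsink_tray',None,'top')
E
```

```text
tcp [ 556.7 -339.    76.6] 79.7 F [ 0.4  0.1 -0.3] w 39.9 t 34.9
heatsink_tray 0.7 [242. 320.] [225 226 225] ztop 94.0 all [ 561.1 -332.4] [45.5 48.1] 80.2 hi [ 558.2 -325.6] [33.2 40.1] 80.2
heatsink_tray 0.6 [187. 313.] [ 92 231 137] ztop 12.7 all [ 553.8 -335. ] [43.9 72.1] 79.0 hi [ 554.2 -333.3] [41.5 72.3] 80.1
tcp [ 557.1 -338.    76.8] 79.8 F [-0.2  0.3 -1.4] w 40.2 t 35.0
heatsink_tray 0.9 [175. 473.] [ 65 163  96] ztop 15.6 all [ 557.4 -323.8] [80.8 67.1] 5.4 hi [ 548.9 -327.3] [41.8 86.1] 70.8
heatsink_tray 0.64 [222. 360.] [ 98 131 203] ztop 13.6 all [449.6 -86.8] [40.1 67. ] 71.8 hi [449.7 -86.8] [38.2 66.4] 70.8
```

View pics/w6.png

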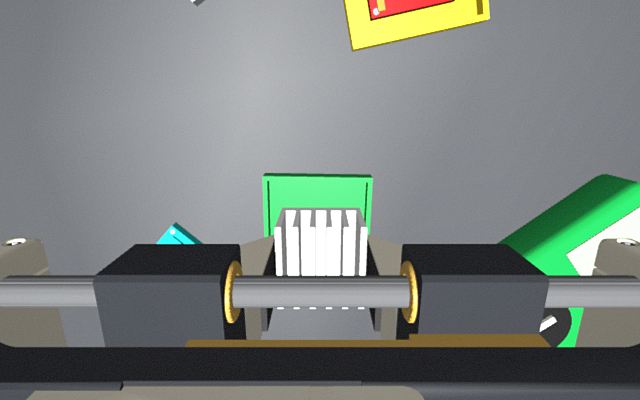

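```bash
python3 - <<'E'
from h import *
p=snap('wrist');w=cloud(p)
r=np.radians(78.5);d=w-[.553,-.348,0]
tx=d[...,0]*np.cos(r)+d[...,1]*np.sin(r);ty=d[...,0]*np.sin(r)-d[...,1]*np.cos(r)
m=(abs(tx)<.04)&(ty>.04)&(ty<.1)&(w[...,2]<.07)
print(m.sum(),w[m][:,2].max() if m.any() else 0)
t=snap('top');w=cloud(t);m=np.zeros((400,640),bool);m[62:143,482:555]=1
q=w[m&(w[...,2]>.02)];print(np.percentile(q[:,2],[50,95]));dd=q[:,:2]-[.553,-.348]
ty=dd[:,0]*np.sin(r)-dd[:,1]*np.cos(r);tx=dd[:,0]*np.cos(r)+dd[:,1]*np.sin(r);k=abs(tx)<.045;print(ty[k].min(),ty[k&(q[:,2]<.06)].min())
plan((553,-348,75,78.5,-1))
E
```

```text
6305 0.00271472349383467
[0.18420304 0.46236284]
-0.01697479932724128 0.10064774548595312
-0.9 -0.2 0.2 1 -1
-> end [ 553.4 -347.7   75. ] 78.7
```

Nothing tall lies in the gripper's footprint at the tray. I'll shift the last 9 mm and lower.

Emit:
play_rows(
  increments="-0.4 -0.1 0 1 -1; -0.5 -0.1 0 0 -1; 0 0 0 0 -1; 0 0 0 0 -1; 0 0 0 0 -1",
)

```text
clock: 35.57
position: [0.5529, -0.3489, 0.0768]
ee_rot: [2.432, 1.989, -0.0]
force: [0.4, 0.1, 0.0]
width: 0.434
gripper_force: 15.0
```

```bash
python3 - <<'E'
from h import *
look('heatsink_tray')
plan((553,-348,75,78.5,-1))
E
```

```text
tcp [ 552.9 -348.9   76.8] 78.6 F [0.4 0.1 0. ] w 39.9 t 35.6
heatsink_tray 0.62 [182. 319.] [ 97 236 142] ztop 12.7 all [ 554.  -339.8] [53.7 74.9] 79.5 hi [ 553. -339.] [51.8 72.2] 78.9
0.1 -0 0.2 0 -1
-> end [ 553.3 -347.6   74.8] 78.6
```

Emit:
play_rows(
  increments="0 0 0.6 0 -1; 0 0 1.5 0 -1; 0 0 1.8 0 -1; 0 0 1.2 0 -1; 0 0 0.6 0 -1",
)

```text
clock: 36.08
position: [0.552, -0.3481, 0.0176]
ee_rot: [-2.429, -1.988, 0.002]
force: [0.3, -0.3, -0.4]
width: 0.43
gripper_force: 15.0
```

Emit:
play_rows(
  increments="0 0 0 0 -1; 0 0 0 0 -1; 0 0 0 0 -1",
)

```text
clock: 36.33
position: [0.5537, -0.3489, 0.0206]
ee_rot: [2.43, 1.989, 0.001]
force: [0.6, 0.8, -0.2]
width: 0.434
gripper_force: 15.0
```

Emit:
play_rows(
  increments="0 0 0.1 0 -1; 0 0 0.1 0 -1; 0 0 0.1 0 -1; 0 0 0.05 0 -1; 0 0 0 0 -1",
)

```text
clock: 36.75
position: [0.553, -0.3487, 0.0163]
ee_rot: [2.431, 1.99, -0.0]
force: [-0.0, -0.8, 0.2]
width: 0.433
gripper_force: 15.0
```

Emit:
play_rows(
  increments="0 0 0.05 0 -1; 0 0 0.04 0 -1; 0 0 0 0 -1; 0 0 0 0 -1",
)

```text
clock: 37.08
position: [0.5531, -0.3488, 0.0163]
ee_rot: [2.431, 1.989, -0.0]
force: [-2.8, 1.2, 7.5]
width: 0.434
gripper_force: 15.0
```

Emit:
play_rows(
  increments="0 0 -0.05 0 0; 0 0 0 0 0.1; 0 0 0 0 0.25; 0 0 0 0 0.25; 0 0 0 0 0.25",
)

```text
clock: 37.5
position: [0.553, -0.3487, 0.0158]
ee_rot: [-2.431, -1.99, 0.0]
force: [-0.3, -0.6, -0.3]
width: 0.624
gripper_force: 0.0
```

Emit:
play_rows(
  increments="0 0 -0.5 0 0.25; 0 0 -1.5 0 0.25; 0 0 -2.5 0 0.25; 0 0 -3 0 0.25; 0 0 -3 0 0.25",
)

```text
clock: 37.92
position: [0.5527, -0.3484, 0.122]
ee_rot: [-2.43, -1.989, 0.0]
force: [0.1, -0.6, 1.0]
width: 0.624
gripper_force: 0.0
```

Emit:
play_rows(
  increments="-1 0 -1 0 0.25; -2.5 -1 -1 0 0.25; -3 -1 -1 0 0.25; -3 -1 0 0 0.25; -3 -1 0 0 0.25",
)

```text
clock: 38.33
position: [0.4885, -0.4649, 0.152]
ee_rot: [2.43, 1.989, 0.0]
force: [-0.2, -0.7, -0.4]
width: 0.625
gripper_force: 0.0
```

Emit:
play_rows(
  increments="-2 -1 0 0 0.25; -1 0 0 0 0.25; 0 0 0 0 0.25; 0 0 0 0 0.25",
)

```text
clock: 38.67
position: [0.4739, -0.4902, 0.1508]
ee_rot: [-2.431, -1.989, -0.001]
force: [0.1, 0.7, -0.8]
width: 0.627
gripper_force: 0.0
```

```bash
python3 - <<'E'
from h import *
for q in('relay_board_a','capacitor_a','heat_sink','blue_board','heatsink_tray'): look(q,'top9.png','top')
im=cv2.imread('pics/top9.png');cv2.imwrite('pics/top9c.png',cv2.resize(im[90:300,130:530],(800,420)))
E
```

```text
tcp [ 473.9 -490.2  150.8] 78.6 F [ 0.1  0.7 -0.8] w 57.7 t 38.7
relay_board_a 0.87 [221. 490.] [ 70 183 177] ztop 26.6 all [ 445.4 -358.9] [51.1 34.7] 36.0 hi [ 445.4 -358.5] [15.5 19.8] 39.3
relay_board_a 0.85 [283. 424.] [210 171 190] ztop 26.4 all [ 319.3 -215.9] [50.9 36.3] 35.2 hi [ 320.5 -214.2] [16.2 19.7] 31.1
relay_board_a 0.8 [136. 391.] [172  74  64] ztop 28.9 all [ 633.2 -145.8] [48.7 34.2] 2.0 hi [ 632.7 -145.9] [15.3 19.3] 0.2
relay_board_a 0.65 [134. 420.] [170  70  60] ztop 29.2 all [ 633.6 -211.4] [50.5 38.5] 2.6 hi [ 633.  -209.8] [14.7 20.1] 2.3
relay_board_a 0.56 [172. 486.] [150 152 153] ztop 35.7 all [ 553.8 -351.1] [47.9 39.8] 79.3 hi [ 554.7 -346.9] [37.4 39.1] 78.7
tcp [ 475.1 -488.6  150.9] 78.7 F [-0.5  0.1 -0.5] w 57.7 t 38.8
capacitor_a 0.73 [134. 404.] [207 205  77] ztop 14.6 all [ 637.2 -177.3] [ 86.7 132. ] 1.7 hi [ 634.2 -176.3] [ 80.8 129.8] 1.7
capacitor_a 0.7 [171. 473.] [ 64 158  93] ztop 15.1 all [ 555.5 -349.3] [73.1 75.1] 79.6 hi [ 554.1 -349.3] [72.1 71.9] 79.1
capacitor_a 0.6 [243. 210.] [142 160 180] ztop 51.8 all [405.3 230.8] [31.6 39. ] 0.4 hi [403.9 226.1] [28.4 26.8] 54.3
capacitor_a 0.57 [240. 185.] [124 144 168] ztop 51.6 all [401.  288.8] [26.8 29.1] 1.7 hi [401.2 289. ] [26.3 27.1] 0.5
tcp [ 474.9 -488.8  151. ] 78.8 F [ 0.6  0.8 -0.5] w 57.5 t 38.9
heat_sink 0.92 [169. 488.] [151 154 154] ztop 35.7 all [ 553.9 -352.5] [49.4 40.8] 79.6 hi [ 554.8 -347.6] [38.7 39.6] 77.2
tcp [ 474.4 -489.5  151.1] 78.7 F [ 0.   1.1 -0.6] w 57.1 t 39.0
blue_board 0.98 [220. 364.] [ 98 130 200] ztop 14.1 all [448.5 -87.5] [42.4 68. ] 69.2 hi [448.1 -87.3] [39.  67.2] 68.5
tcp [ 473.9 -490.1  151. ] 78.7 F [-0.1  0.3  0.4] w 57.7 t 39.1
heatsink_tray 0.95 [181. 483.] [ 64 159  94] ztop 15.6 all [ 554.  -349.1] [73.4 73. ] 79.6 hi [ 553.8 -348.6] [72.7 71.8] 79.1
heatsink_tray 0.65 [220. 361.] [ 98 130 201] ztop 13.5 all [448.8 -87.8] [40. 67.] 67.8 hi [448.7 -86.8] [38.1 66.1] 69.0
```

View pics/top9c.png

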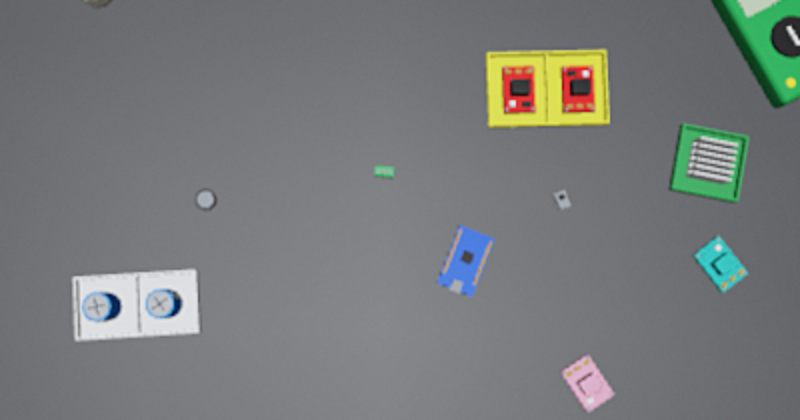

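The crop shows the boards at (519,88) and (578,88), the caps at (101,306) and (162,303), and the heat sink at (713,158) with fins up. All are in their bays, and the blue board at (466,260) has not moved.

```bash
python3 -c "
from cell import job;print(job.sign_off())"
```

```text
the job is handed in; nothing more can be done
None
```

I handed the job in at about 39 s: both red relay boards, both capacitors and the heat sink (fins up) are in their trays, placed in the order asked, and the blue board was left untouched; sign-off gave no verdict.

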